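# Turn the workpiece turntable to the front and set its brake

## Task

Push the turntable round by the studs on its rim until the guide block - the short, thick steel block with drilled holes - lies straight in line with the pointer at the front of the turntable's foot. Then set the brake by pushing the shoe's upright tongue fully home against the turntable's edge. Do not touch, lift or upset the things lying on the turntable, and leave the oil can, the squeeze bottle and the spanner around it where they are.

Things in the scene. Friction and masses are not known exactly. Their poses are not given: they have to be found in the camera images.
- base: Fixed foot of the turntable: round grey plate, 284 mm across, 10 mm thick. Origin on the turntable's axis at bench height, z up. -x points to the pointer, a steel wedge 24 mm wide, 32 mm high, its middle 163 mm from the axis (plate reaches 190 mm there). +y points to the brake, in a guide that reaches 245 mm from the axis (walls 22 mm high). It stands turned by up to 0.35 rad.
- tray (a joint): Angle of the turntable, an aluminium disc 270 mm across, top 30 mm above the bench (31 mm on its mat). 0 at the start, growing anticlockwise seen from above, free to turn both ways. It turns stiffly (about 0.25 N m, that is some 2 N at a stud) and stays where it is left.
- stud0 (a point): Push stud on the rim: upright steel pin 16 mm in diameter, 40 mm high, 120 mm from the axis. The point is the centre of its top, 70 mm above the bench. The four studs stand 90 degrees apart and midway between the four things on the turntable.
- stud1 (a point): Second stud, as stud0, 90 degrees further anticlockwise.
- stud2 (a point): Third stud, as stud0.
- stud3 (a point): Fourth stud, as stud0.
- brake_tongue (a point): Point on the outer face of the brake shoe's upright tongue, 41 mm above the bench, in the middle of its width. The tongue is a steel plate 44 mm wide and 10 mm thick, its top 57 mm above the bench; it starts about 200 mm from the axis and is pushed straight towards the axis.
- brake (a joint): Travel of the brake shoe towards the turntable's edge in m: 0 fully back, about 0.020 when its rubber pad bears on the edge (stop at 0.0208). Takes about 3 N to push and stays where it is left.
- guide_block: The guide block, a loose steel block 32 x 84 x 25 mm with drilled holes, lying flat on the turntable about 70 mm from the axis. Origin: centre of its underside; long axis y. Which of the four places on the turntable it has, and how it is turned, changes.
- guide_block_center (a point): Centre of the guide block, half-way up.
- clamp_bar: Loose steel bar with drilled holes, longer and thinner than the guide block, 24 x 110 x 14 mm, long axis y; lies on the turntable about 70 mm from the axis. Origin: centre of its underside.
- clamp_bar_center (a point): Centre of the long bar.
- tape_roll: Loose roll of tape lying flat on the turntable, 66 mm in diameter, 18 mm high. Origin: centre of its underside.
- tape_roll_center (a point): Centre of the tape roll.
- chalk_box: Loose small carton, 40 x 60 x 22 mm, lying on the turntable. Origin: centre of its underside.
- chalk_box_center (a point): Centre of the small carton.
- oil_can: Bystander: oil can with a thin spout, 64 x 68 x 196 mm. Origin: centre of its underside.
- squeeze_bottle: Bystander: squeeze bottle, 58 mm in diameter, 180 mm high. Origin: centre of its underside.
- spanner: Bystander: spanner lying flat, 26 x 182 x 7 mm, long axis y. Origin: centre of its underside.
Mind the look-alikes: they are no part of the job. What is shaped like the guide_block but blue is not meant.

How it is judged:
By the outcome, as a careful person would: the job done as asked, in the order asked, and still so for the second after the job is handed in, with the robot touching nothing.
It also fails if it takes over 54 s, if anything falls off the work surface, if the arm or the gripper's body presses on something with over 40 N, if the wrist force passes 120 N, or if a joint passes its speed limit or range.

## Robot

A 6-joint arm with a two-finger parallel gripper is mounted at the origin on a cart in front of the work surface, level with it; the furniture and walls round the work are solid. World frame = base frame: x ahead of the robot, y to its left, z up, the work surface at z = 0. Lengths are in mm, angles in rad, forces in N, time in s.
With the tool pointing down it reaches from about 275 to 750 mm from the base axis. Payload 10.2 kg.
Tool frame: the origin (TCP) lies on the front face of the gripper's body, between the roots of the fingers; the fingertips stand 73 mm ahead of it and the grasp point (between the pads) lies 54 mm ahead of it; z points along the fingers, y is the line along which they close (so a half turn about z gives the same grasp; the last joint's range is limited). The gripper opens to 85 mm and grips with 20 to 120 N. Pads are 22 mm wide; open, the fingers measure 114 mm over their backs; the gripper's body (76 mm by 85 mm) begins 54 mm behind the grasp point. The pads swing forward as they close: fully open they stand 13 mm farther back than shut.
Start: joints at [0.911, 0.313, 1.498, -0, 1.331, -0.223], TCP at [222.11, 475.709, 303.894] pointing down, gripper open.
Joint ranges: [-2.94, 2.94], [-0.97, 2.17], [0.19, 2.56], [-1.23, 4.37], [0.02, 3.11], [-2.88, 2.88]. Speed limits (rad/s): [2.39, 2.39, 3.01, 3.14, 3.14, 3.14].

## Interface

Orientations are given as a unit quaternion [w, x, y, z].
In Python, from rig import * gives the robot as it stands.
- The arm moves only by the tool step_arm, never from a script. Its argument "plan" is a list of rows, each an object with "offset": the shift along the tool's x, y, z in cm, a list of three; "rot": the turn, a rotation vector about the tool's x, y, z in degrees, a list of three; "gripper": the finger opening in cm, from 0 to 8.54. In form: [{"offset": [x, y, z], "rot": [wx, wy, wz], "gripper": gripper}, ...]. A call has 1 to 12 rows; each row is the pose to reach, as a shift and turn from the pose commanded when the call began, along the tool's axes at that moment; what a row does not reach only later rows make up. A row lasts 1/10 s, in which the tool goes at most 50 mm and 8.59 degrees, less where a joint would pass 70% of its speed; a pose out of reach is approached as far as the arm can. A call with a gripper value outside its range is refused whole. The fingers move at their own pace and stop on an object; "squeeze" is the grip in N (left out, the last holds). Time passes only in rows, so rows that repeat a pose let the fingers close. It gives the time, the measured TCP pose, the force, the opening and the grip force at its end, in the units of the state.
- sense(): the state, without advancing time (a new reading comes with each control period).
- capture(name): name is "scene" or "side" or "wrist"; returns a dict with "color" (480x640x3 uint8, red, green, blue), "depth" (480x640 float32, mm along the optical axis (not along the pixel's ray), 0 where there is no reading), "vertical_fov" (degrees; the focal length in pixels is half the picture's height over the tangent of half this angle, whatever the lens; pixels are square), "cx", "cy" (the principal point, pixels), "rvec" (rotation vector, rad) and "tvec" (3), from world to camera coordinates, as OpenCV has them; the wrist camera has in their place "mount" (4x4, takes a point from camera to tool coordinates, whose origin is the TCP and whose axes are the flange's). Camera axes: x right, y down, z forward; pixel columns grow to the right and rows downward; lengths in mm; the calibration is good to about 2 mm. A picture is of the moment at which its call begins: read the wrist's pose just before it.
- finish_job(): hands the job in; it is judged then, once.
The state is a dict: "time_s": time; "joints": joint angles; "dq": joint speeds; "tau": joint torques, N m; "eef_pos": TCP position; "ee_rot": TCP orientation; "force": force on the tool from outside, world axes, zero at the start; "wrist_torque": the same for the moment, N m; "grip_width": opening from 0.0 (shut) to 1.0 (fully open); "grip_force": force on a finger pad.
Only numpy, scipy, OpenCV 4.12 (cv2) and the standard library are available. Lean on these libraries where they do the work, as an engineer would, in place of code of your own. Each camera call takes 0.05 s, during which the arm holds its last target. There are 200 camera calls.

## Working session

There is one attempt and no reset: what is moved stays moved. The work goes in short steps, Python scripts to look and compute and a tool call to move; the robot and the scene stay as the last step left them, time stands still between calls to the robot, and variables do not carry over. Pictures are saved under pics/ and viewed, at most 10 in all, crops included, and the job is handed in when it is done.

Besides the shell and the picture viewer there is one more tool, called after ">>>" as a command line: name --argument value ..., lists and objects as JSON in quotes. step_arm: Moves the arm, as the interface text tells. Its arguments: {"type":"object","properties":{"plan":{"type":"array"},"squeeze":{"type":"number"}},"required":["plan"]}

```bash
mkdir -p pics; ls
cat > h.py <<'E'
from rig import *
import numpy as np, cv2, pickle
def cam(n):
    s=sense(); c=capture(n); c['s']=s
    c['f']=240/np.tan(np.radians(c['vertical_fov'])/2)
    if 'rvec' in c:
        R=cv2.Rodrigues(np.array(c['rvec'],float))[0]; c['R']=R.T; c['o']=-R.T@np.array(c['tvec'],float).ravel()
    return c
def ray(c,u,v,z):
    d=c['R']@np.array([(u-c['cx'])/c['f'],(v-c['cy'])/c['f'],1]); return c['o']+d*(z-c['o'][2])/d[2]
def proj(c,p):
    q=c['R'].T@(np.array(p,float)-c['o']); return q[:2]/q[2]*c['f']+[c['cx'],c['cy']]
E
python3 - <<'E'
from h import *
for n in('scene','side'):
    c=cam(n); pickle.dump(c,open(n+'.pkl','wb')); cv2.imwrite(f'pics/{n}.png',c['color'][:,:,::-1]); print(n,c['o'],c['f'],c['cx'],c['cy'],(c['depth']>0).mean())
print(sense())
E
```

```text
pics
scene [-354.8885051  -669.6097853   707.78725969] 511.82685585525456 321.5270205948784 243.99979098573394 0.9131966145833333
side [ 580.82628737 1215.77420199  524.7275423 ] 470.88839866494084 323.19584528491066 242.18703716477046 0.8918391927083333
{'time_s': 0.1, 'joints': array([ 9.10589019e-01,  3.13428736e-01,  1.49833509e+00,  1.86948172e-06,
        1.33104127e+00, -2.23385811e-01]), 'dq': array([ 8.70129626e-04, -2.83795388e-03, -1.93095702e-03,  7.53748093e-05,
       -2.34531498e-03,  3.74728367e-04]), 'tau': array([ 2.29071171e-03, -4.12896967e+01, -2.60139173e+01, -1.74884262e-04,
        3.06233836e-03,  3.08353253e-05]), 'eef_pos': array([222.0211287 , 475.58502619, 303.38430707]), 'ee_rot': array([-2.60019182e-04,  2.16678579e-01,  9.76242811e-01, -5.47626664e-04]), 'force': array([-0.21200682,  0.99851029, -0.239344  ]), 'wrist_torque': array([0.00342851, 0.02530047, 0.00811186]), 'grip_force': 0.0, 'grip_width': 1.0026693267497904}
```

View pics/scene.png

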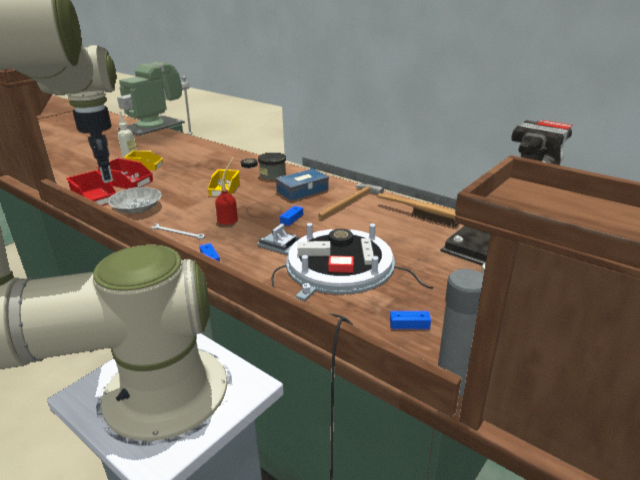

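View pics/side.png

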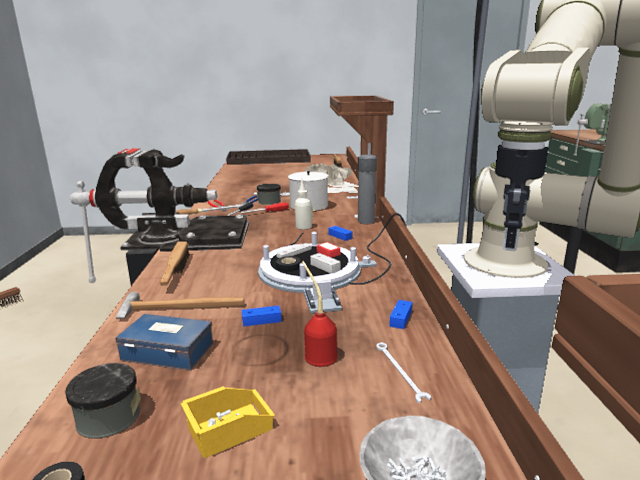

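In the scene picture the turntable is at (340,260), the pointer at (306,291) and the brake at (280,238). These could be taken for the guide block: the steel block at (314,249), the steel bar at (368,250), the red and white carton at (341,264), and the blue blocks at (410,320), (291,215) and (209,252). The short, thick steel block is probably (314,249), so I'll check it in a crop.

Run:
```python
from h import *
a=pickle.load(open('scene.pkl','rb'));b=pickle.load(open('side.pkl','rb'))
A=cv2.resize(a['color'][205:310,250:410],(800,525),interpolation=cv2.INTER_CUBIC)
B=cv2.resize(b['color'][225:320,240:390],(800,507),interpolation=cv2.INTER_CUBIC)
cv2.imwrite('pics/a.png',A[:,:,::-1]);cv2.imwrite('pics/b.png',B[:,:,::-1])
```

```text
(no output)
```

View pics/a.png

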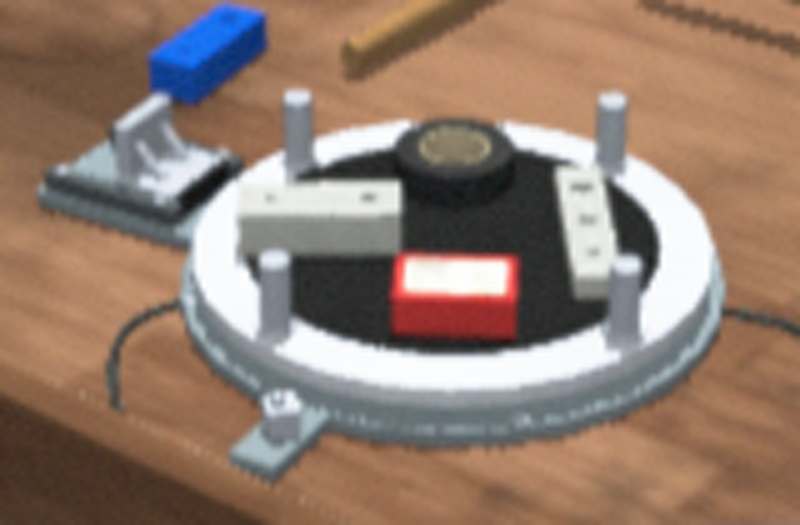

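View pics/b.png

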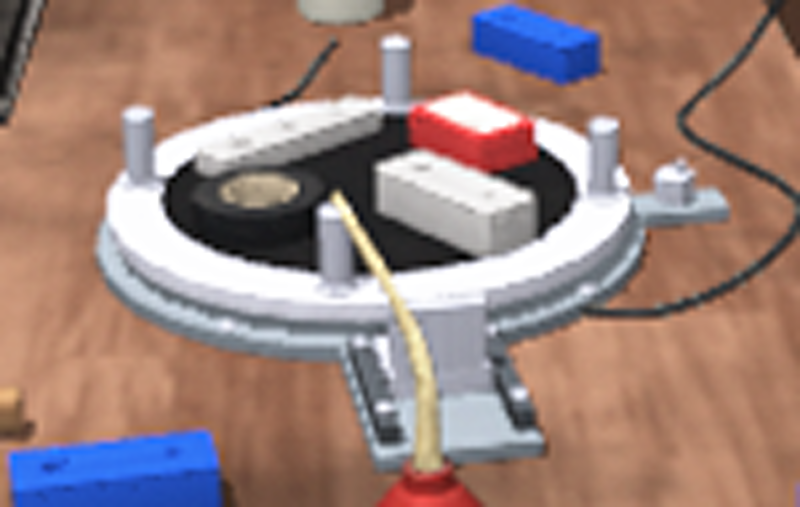

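The block at crop a (320,215) is short, thick, grey and has two holes. It is the guide block. The thinner bar with three holes at (585,230) is the clamp bar, and the blue ones are decoys.

Run:
```python
from h import *
np.set_printoptions(precision=1,suppress=True)
a=pickle.load(open('scene.pkl','rb'));b=pickle.load(open('side.pkl','rb'))
fa=lambda u,v,z:ray(a,250+u/5,205+v/5,z)[:2]
fb=lambda u,v,z:ray(b,240+u/5.333,225+v/5.333,z)[:2]
SA=np.array([fa(*p,70) for p in[(298,93),(613,97),(626,260),(274,256)]])
SB=np.array([fb(*p,70) for p in[(331,208),(140,112),(397,42),(604,122)]])
for S in(SA,SB):
  C=S.mean(0); print(S.tolist(),C,np.hypot(*(S-C).T),np.degrees(np.arctan2(*(S-C).T[::-1])))
print('block top A',[fa(*p,56) for p in[(240,212),(246,182),(402,182),(402,212)]])
print('block top B',[fb(*p,56) for p in[(378,165),(418,150),(535,190),(490,210)]])
print('pointer top',fa(281,400,32),fb(675,172,32))
print('tongue top',fa(140,115,57),fb(447,298,57))
def blob(c,m,z):
  n,l,st,ce=cv2.connectedComponentsWithStats(m.astype(np.uint8))
  for i in range(1,n):
    if st[i,4]>60: print(st[i],ce[i],ray(c,*ce[i],z))
for c in(a,b):
  r,g,bl=[c['color'][:,:,i].astype(int) for i in range(3)]
  print('red');blob(c,(r>120)&(g<50)&(bl<50),70)
print('bottle side cam',ray(b,304,228,0),'spanner',ray(b,381,347,4),ray(b,424,398,4),'can base',ray(b,321,355,0))
print('edge ledge front', [ray(a,u,v,0) for u,v in[(155,225),(440,385)]])
print('table angle of wood wall', a['depth'][330,330])
```

```text
[[578.7178436625171, 133.45621452033174], [677.7536567926534, -4.5586939997022], [540.5854778076615, -103.98052903723669], [440.48161080659406, 32.82822664330206]] [559.4  14.4] [120.6 119.9 119.9 120.3] [ 80.8  -9.1 -99.  171.2]
[[576.7725614941363, 138.35046671012242], [672.6653101756722, 3.5090033215813037], [536.7982363811892, -93.89121766730227], [437.54522581670176, 38.65078607157989]] [555.9  21.7] [118.5 118.1 117.1 119.6] [ 79.9  -8.8 -99.4 171.8]
block top A [array([480.5,  90.2]), array([505.9, 108.1]), array([555. ,  43.7]), array([530.5,  24.7])]
block top B [array([552.4,  52. ]), array([531.5,  33.5]), array([477.3,  91.2]), array([500.9, 114.1])]
pointer top [390.4 -12.6] [397.4  15.5]
tongue top [525.7 201.7] [527.3 213.5]
red
[  68  159   84   42 1323] [108.7 179. ] [422.9 864.2  70. ]
[216 193  20  13 171] [224.7 199.2] [546.5 437.5  70. ]
[329 265  24   7 136] [341.  268.2] [450.3 -69.1  70. ]
red
[305 317  31  49 925] [318.9 346.1] [553.1 508.6  70. ]
bottle side cam [ 564.4 -350.9    0. ] spanner [426.2 418.5   4. ] [380.9 576.3   4. ] can base [546.3 431.4   0. ]
edge ledge front [array([391.7, 587.4,   0. ]), array([ 325.5, -395. ,    0. ])]
table angle of wood wall 1006.03375
```

```bash
cat >> h.py <<'E'
from scipy.spatial.transform import Rotation as Ro
def wrist():
    c=cam('wrist'); s=c['s']; q=s['ee_rot']; T=Ro.from_quat([q[1],q[2],q[3],q[0]]).as_matrix()
    M=np.array(c['mount'],float); c['R']=T@M[:3,:3]; c['o']=T@M[:3,3]+s['eef_pos']; return c
def goto(p,yaw):  # shift in tool cm and z-rot deg; yaw = world angle of tool y
    s=sense(); q=s['ee_rot']; T=Ro.from_quat([q[1],q[2],q[3],q[0]]).as_matrix()
    y0=np.degrees(np.arctan2(T[1,1],T[0,1])); d=-((yaw-y0+180)%360-180)
    print('off cm',T.T@(np.array(p)-s['eef_pos'])/10,'rotz',d,'yaw0',y0)
E
python3 - <<'E'
from h import *
np.set_printoptions(precision=2,suppress=True)
c=wrist();print(np.array(c['mount']),c['f'],c['cx'],c['cy'])
goto((500,20,390),-9); goto((500,20,390),81)
E
```

```text
[[  0.    -0.95  -0.32  83.21]
 [  1.     0.     0.    -1.48]
 [  0.    -0.32   0.95 -69.18]
 [  0.     0.     0.     1.  ]] 421.1057516397775 314.91197886105635 234.13517867546483
off cm [-44.46 -29.53  -8.63] rotz 73.97341416708922 yaw0 64.97341416708922
off cm [-44.46 -29.53  -8.63] rotz -16.02658583291077 yaw0 64.97341416708922
```

Run:
```python
from h import *
np.set_printoptions(precision=2,suppress=True)
goto((545,90,320),-9)
```

```text
off cm [-45.58 -21.28  -1.64] rotz 73.97341416708922 yaw0 64.97341416708922
```

>>> step_arm --plan '[{"offset": [-45.6, -21.3, -1.6], "rot": [0, 0, 74], "gripper": 2.6}, {"offset": [-45.6, -21.3, -1.6], "rot": [0, 0, 74], "gripper": 2.6}, {"offset": [-45.6, -21.3, -1.6], "rot": [0, 0, 74], "gripper": 2.6}, {"offset": [-45.6, -21.3, -1.6], "rot": [0, 0, 74], "gripper": 2.6}, {"offset": [-45.6, -21.3, -1.6], "rot": [0, 0, 74], "gripper": 2.6}, {"offset": [-45.6, -21.3, -1.6], "rot": [0, 0, 74], "gripper": 2.6}, {"offset": [-45.6, -21.3, -1.6], "rot": [0, 0, 74], "gripper": 2.6}, {"offset": [-45.6, -21.3, -1.6], "rot": [0, 0, 74], "gripper": 2.6}, {"offset": [-45.6, -21.3, -1.6], "rot": [0, 0, 74], "gripper": 2.6}, {"offset": [-45.6, -21.3, -1.6], "rot": [0, 0, 74], "gripper": 2.6}, {"offset": [-45.6, -21.3, -1.6], "rot": [0, 0, 74], "gripper": 2.6}, {"offset": [-45.6, -21.3, -1.6], "rot": [0, 0, 74], "gripper": 2.6}]'

```text
time_s: 1.35
eef_pos: [545.4, 89.0, 319.2]
ee_rot: [-0.0, 0.761, 0.649, -0.0]
force: [-0.7, 0.7, -0.9]
grip_width: 0.304
grip_force: 0.0
```

Run:
```python
from h import *
np.set_printoptions(precision=2,suppress=True)
c=wrist();s=c['s'];print(s['eef_pos'],s['time_s'],s['grip_width'],s['dq'])
pickle.dump(c,open('w1.pkl','wb'));cv2.imwrite('pics/w1.png',c['color'][:,:,::-1])
```

```text
[545.45  89.02 319.24] 1.35 0.30412043723740323 [ 0.05 -0.03  0.03  0.01 -0.    0.01]
```

View pics/w1.png

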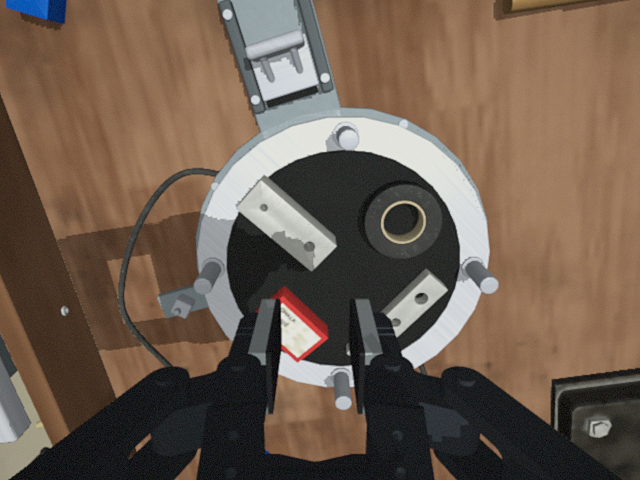

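The wrist view shows the guide block at (287,222), the pointer at (180,302), and stud tops near (347,138), (489,284), (343,402) and (205,284). The brake tongue is at (275,42). I'll measure with the depth.

```bash
cat >> h.py <<'E'
def meas(c):
    v,u=np.mgrid[:480,:640]; d=c['depth']
    P=np.stack([(u-c['cx'])/c['f']*d,(v-c['cy'])/c['f']*d,d],-1)@c['R'].T+c['o']; P[d==0]=np.nan
    return P
def blobs(P,lo,hi,ctr,rmax,amin=25):
    m=(P[...,2]>lo)&(P[...,2]<hi)&(np.hypot(P[...,0]-ctr[0],P[...,1]-ctr[1])<rmax)
    n,l,st,ce=cv2.connectedComponentsWithStats(m.astype(np.uint8)); out=[]
    for i in range(1,n):
        if st[i,4]>=amin:
            q=P[l==i]; r=cv2.minAreaRect(q[:,:2].astype(np.float32)); out.append((q.mean(0),r,ce[i],st[i,4]))
    return out
E
python3 - <<'E'
from h import *
np.set_printoptions(precision=1,suppress=True)
c=pickle.load(open('w1.pkl','rb'));P=meas(c)
print('bench z',P[200,120],'mat',P[310,240])
for lo,hi,n in((64,76,'stud'),(52,60,'block/tongue'),(24,36.5,'ptr')):
    print(n)
    for q,r,ce,a in blobs(P,lo,hi,(558,17),230 if n!='ptr' else 190): print(q,np.array(r[0]),np.array(r[1]),round(r[2],1),ce,a)
E
```

```text
bench z [359.2 101.8  -0.2] mat [454.9 -16.   29.1]
stud
[576.4 131.6  69. ] [576.5 131.3] [14.9 15. ] 81.4 [347.9 139.8] 352
[675.7  -4.4  68.6] [676.5  -5.1] [14.9 15.3] 77.9 [487.3 284.3] 296
[440.6  32.4  68.6] [439.9  31.8] [15.5 15.2] 5.8 [202.8 285. ] 287
[ 539.9 -103.8   68.4] [ 539.8 -104.8] [14.7 15.5] 38.5 [342.5 401. ] 226
block/tongue
[533.2 205.4  55.2] [532.8 205.6] [43.8 10.1] 7.5 [274.   44.8] 881
[516.7  68.5  55.2] [517.1  67. ] [32.7 84.2] 38.7 [285.2 225.6] 3645
[443.4  36.   56.2] [442.6  35.5] [ 6.  15.2] 54.9 [208.6 274.5] 74
[673.1  -0.6  56.3] [673.6  -1.8] [15.1  6.7] 36.4 [478.6 274.6] 93
[508.4 -35.1  52.9] [502.3 -31.8] [39.7 58.9] 34.2 [297.2 332.8] 1383
[539.9 -99.8  56.2] [ 540.3 -100.7] [ 7.1 15.3] 82.7 [341.2 388.8] 91
ptr
[541.4 190.6  26.4] [541.2 187.7] [36.8 30.3] 12.1 [290.9  66.7] 564
[521.6 188.2  28.1] [520.9 188.6] [14.8 25.8] 26.3 [266.9  74. ] 207
[541.9 176.5  24.6] [542.6 176.7] [12.6  8.4] 6.0 [294.7  85.2] 64
[549.7 169.5  24.6] [548.6 169.6] [18.6  5.4] 9.6 [305.6  92.5] 54
[519.2 169.4  24.6] [518.9 168.8] [ 7.9 12.3] 49.4 [268.9  98.7] 58
[534.  167.6  24.6] [533.8 167.4] [10.1  4.9] 8.4 [287.   98.1] 34
[562.1  37.2  29.9] [559.5  14.2] [264.4 268.5] 39.7 [342.9 238.8] 41035
[615.9  50.   30.6] [615.4  50.6] [29.1 31.3] 83.7 [401.1 220.3] 982
[625.9 -27.1  32.2] [625.9 -26.6] [11.   4.7] 30.1 [419.6 296.7] 73
[397.2  -7.3  26.2] [397.1  -7.6] [16.2 16.2] 52.8 [180.2 309. ] 236
[599.9 -48.1  33.4] [600.  -47.7] [7.3 2.5] 19.4 [394.5 320.5] 26
```

Run:
```python
from h import *
np.set_printoptions(precision=1,suppress=True)
c=pickle.load(open('w1.pkl','rb'));P=meas(c)
m=(P[...,2]>150)&(P[...,2]<270); print('tip z rel tcp',np.nanpercentile(P[m][:,2],[0.5,2,10])-c['s']['eef_pos'][2])
t=P[m];t=t[t[:,2]<t[:,2].min()+8];print(t.min(0)-c['s']['eef_pos'],t.max(0)-c['s']['eef_pos'])
goto((576.5,131.6,180),-9);goto((576.5,131.6,130),-9)
```

```text
tip z rel tcp [-72.7 -70.8 -67.1]
[-23.9 -14.6 -74.2] [ 24.6  12.8 -66.2]
off cm [ 4.6  2.5 13.9] rotz -0.03902680000902592 yaw0 -9.039026800009017
off cm [ 4.6  2.5 18.9] rotz -0.03902680000902592 yaw0 -9.039026800009017
```

>>> step_arm --plan '[{"offset": [4.6, 2.5, 5], "rot": [0, 0, 0], "gripper": 2.6}, {"offset": [4.6, 2.5, 9], "rot": [0, 0, 0], "gripper": 2.6}, {"offset": [4.6, 2.5, 13], "rot": [0, 0, 0], "gripper": 2.6}, {"offset": [4.6, 2.5, 13], "rot": [0, 0, 0], "gripper": 2.6}, {"offset": [4.6, 2.5, 15], "rot": [0, 0, 0], "gripper": 2.6}, {"offset": [4.6, 2.5, 17], "rot": [0, 0, 0], "gripper": 2.6}, {"offset": [4.6, 2.5, 19], "rot": [0, 0, 0], "gripper": 2.6}, {"offset": [4.6, 2.5, 19], "rot": [0, 0, 0], "gripper": 2.6}]'

```text
time_s: 2.2
eef_pos: [576.5, 131.9, 130.4]
ee_rot: [-0.0, 0.76, 0.65, -0.001]
force: [-0.1, 0.4, 0.9]
grip_width: 0.303
grip_force: 0.0
```

Run:
```python
from h import *
np.set_printoptions(precision=2,suppress=True)
s=sense();print(s['eef_pos'],s['force'],s['time_s'])
q=s['ee_rot'];T=Ro.from_quat([q[1],q[2],q[3],q[0]]).as_matrix()
for k in range(0,62,5):
    a=np.radians(81.2+k);p=np.array([558.2+120*np.cos(a),13.3+120*np.sin(a),s['eef_pos'][2]])
    print(k,(T.T@(p-s['eef_pos'])/10)[:2])
```

```text
[576.49 131.88 130.39] [-0.05  0.43  0.94] 2.2
0 [0.   0.01]
5 [-0.05 -1.04]
10 [-0.19 -2.08]
15 [-0.42 -3.1 ]
20 [-0.73 -4.09]
25 [-1.14 -5.06]
30 [-1.62 -5.99]
35 [-2.19 -6.87]
40 [-2.83 -7.7 ]
45 [-3.54 -8.47]
50 [-4.31 -9.17]
55 [-5.15 -9.81]
60 [ -6.03 -10.37]
```

>>> step_arm --plan '[{"offset": [0, -0.3, 0], "rot": [0, 0, -1.5], "gripper": 2.6}, {"offset": [-0.02, -0.6, 0], "rot": [0, 0, -3], "gripper": 2.6}, {"offset": [-0.05, -1.04, 0], "rot": [0, 0, -5], "gripper": 2.6}, {"offset": [-0.11, -1.56, 0], "rot": [0, 0, -7.5], "gripper": 2.6}, {"offset": [-0.19, -2.08, 0], "rot": [0, 0, -10], "gripper": 2.6}, {"offset": [-0.3, -2.6, 0], "rot": [0, 0, -12.5], "gripper": 2.6}, {"offset": [-0.42, -3.1, 0], "rot": [0, 0, -15], "gripper": 2.6}, {"offset": [-0.57, -3.6, 0], "rot": [0, 0, -17.5], "gripper": 2.6}, {"offset": [-0.73, -4.09, 0], "rot": [0, 0, -20], "gripper": 2.6}, {"offset": [-0.93, -4.58, 0], "rot": [0, 0, -22.5], "gripper": 2.6}, {"offset": [-1.14, -5.06, 0], "rot": [0, 0, -25], "gripper": 2.6}, {"offset": [-1.14, -5.06, 0], "rot": [0, 0, -25], "gripper": 2.6}]'

```text
time_s: 3.4
eef_pos: [525.3, 128.1, 131.4]
ee_rot: [0.001, 0.601, 0.799, 0.001]
force: [0.9, 0.2, 0.7]
grip_width: 0.307
grip_force: 0.0
```

```bash
cat > m.py <<'E'
from h import *
np.set_printoptions(precision=2,suppress=True)
c=wrist();s=c['s'];P=meas(c);C=np.array([558.2,13.3])
print(s['eef_pos'],s['force'],s['time_s'])
q=s['ee_rot'];T=Ro.from_quat([q[1],q[2],q[3],q[0]]).as_matrix();y0=np.degrees(np.arctan2(T[1,1],T[0,1]))
d=s['eef_pos'][:2]-C;print('yaw',y0,'tool ang',np.degrees(np.arctan2(d[1],d[0])),np.hypot(*d))
for lo,hi in((64,76),(50,60)):
  for q_,r,ce,a in blobs(P,lo,hi,C,150,60):
    d=np.array(r[0])-C;print(lo,np.degrees(np.arctan2(d[1],d[0])),np.hypot(*d),r,ce,a)
for k in range(0,41,5):
    a=np.radians(y0+90+k);p=np.array([*(C+120*np.array([np.cos(a),np.sin(a)])),s['eef_pos'][2]]);print(k,(T.T@(p-s['eef_pos'])/10)[:2])
E
python3 m.py
```

```text
[525.31 128.1  131.44] [0.86 0.18 0.66] 3.4
yaw 16.063776356058412 tool ang 105.98709934206806 119.41896709526873
64 115.92149514371148 119.9604989030319 ((505.76055908203125, 121.19173431396484), (13.846691131591797, 23.428239822387695), 16.159454345703125) [263.15 320.02] 763
64 101.56503310413494 122.11709885302899 ((533.7179565429688, 132.93785095214844), (25.448820114135742, 22.295623779296875), 69.01348114013672) [340.51 325.19] 2237
50 104.14843077247197 124.54641229882114 ((527.7565307617188, 134.06838989257812), (15.451728820800781, 7.018622875213623), 15.140060424804688) [326.41 298.67] 458
50 157.92496230777277 71.13141923362318 ((492.2830505371094, 40.032649993896484), (6.081951141357422, 18.246007919311523), 3.0630807876586914) [192.7 465.7] 216
0 [ 0.06 -0.02]
5 [ 0.01 -1.06]
10 [-0.12 -2.1 ]
15 [-0.35 -3.12]
20 [-0.67 -4.12]
25 [-1.07 -5.09]
30 [-1.55 -6.02]
35 [-2.11 -6.9 ]
40 [-2.75 -7.73]
```

>>> step_arm --plan '[{"offset": [0, -0.5, 0], "rot": [0, 0, -2.5], "gripper": 2.6}, {"offset": [0, -1.06, 0], "rot": [0, 0, -5], "gripper": 2.6}, {"offset": [-0.08, -1.74, 0], "rot": [0, 0, -8.3], "gripper": 2.6}, {"offset": [-0.2, -2.45, 0], "rot": [0, 0, -11.7], "gripper": 2.6}, {"offset": [-0.35, -3.12, 0], "rot": [0, 0, -15], "gripper": 2.6}, {"offset": [-0.55, -3.8, 0], "rot": [0, 0, -18.3], "gripper": 2.6}, {"offset": [-0.8, -4.46, 0], "rot": [0, 0, -21.7], "gripper": 2.6}, {"offset": [-1.07, -5.09, 0], "rot": [0, 0, -25], "gripper": 2.6}, {"offset": [-1.4, -5.72, 0], "rot": [0, 0, -28.3], "gripper": 2.6}, {"offset": [-1.74, -6.34, 0], "rot": [0, 0, -31.7], "gripper": 2.6}, {"offset": [-2.0, -6.72, 0], "rot": [0, 0, -34], "gripper": 2.6}, {"offset": [-2.0, -6.72, 0], "rot": [0, 0, -34], "gripper": 2.6}]'

```text
time_s: 4.65
eef_pos: [466.4, 90.1, 130.5]
ee_rot: [0.0, 0.343, 0.94, 0.0]
force: [0.5, 0.0, -1.3]
grip_width: 0.302
grip_force: 0.0
```

```bash
python3 m.py
```

```text
[466.36  90.07 130.46] [ 0.45  0.05 -1.26] 4.65
yaw 49.939090264183974 tool ang 140.1076817752506 119.70432031234843
64 150.16291123268823 121.41687090231673 ((452.8777160644531, 73.70921325683594), (13.701007843017578, 22.753154754638672), 50.247215270996094) [262.43 321.11] 792
64 133.9538805082927 121.73475022175366 ((473.7064514160156, 100.93669128417969), (13.900156021118164, 23.10890769958496), 13.153077125549316) [366.44 321.23] 791
64 138.61549760983084 119.8080820498415 ((468.3092041015625, 92.50619506835938), (15.315837860107422, 15.701753616333008), 41.71841812133789) [327.3  331.65] 1484
50 138.61085543937762 124.59153939502092 ((464.7268981933594, 95.67615509033203), (15.426188468933105, 7.279217720031738), 49.474124908447266) [325.89 302.16] 463
50 -168.5018848976507 72.6960891158294 ((486.96282958984375, -1.1909255981445312), (6.828505039215088, 19.852149963378906), 34.4726448059082) [191.88 467.22] 256
0 [0.03 0.04]
5 [-0.02 -1.01]
10 [-0.15 -2.05]
15 [-0.38 -3.07]
20 [-0.69 -4.07]
25 [-1.09 -5.04]
30 [-1.58 -5.96]
35 [-2.14 -6.85]
40 [-2.78 -7.68]
```

>>> step_arm --plan '[{"offset": [0, -0.25, 0], "rot": [0, 0, -1.2], "gripper": 2.6}, {"offset": [-0.02, -0.52, 0], "rot": [0, 0, -2.5], "gripper": 2.6}, {"offset": [-0.02, -0.52, 0], "rot": [0, 0, -2.5], "gripper": 2.6}, {"offset": [-0.02, -0.3, 0], "rot": [0, 0, -2.5], "gripper": 2.6}, {"offset": [0, -0.3, -2], "rot": [0, 0, -2.5], "gripper": 2.6}, {"offset": [0, -0.3, -6], "rot": [0, 0, -2.5], "gripper": 2.6}, {"offset": [0, -0.3, -11], "rot": [0, 0, -2.5], "gripper": 2.6}, {"offset": [0, -0.3, -16], "rot": [0, 0, -2.5], "gripper": 2.6}, {"offset": [0, -0.3, -18], "rot": [0, 0, -2.5], "gripper": 2.6}, {"offset": [0, -0.3, -18], "rot": [0, 0, -2.5], "gripper": 2.6}, {"offset": [0, -0.3, -18], "rot": [0, 0, -2.5], "gripper": 2.6}]'

```text
time_s: 5.8
eef_pos: [464.0, 88.0, 309.1]
ee_rot: [-0.001, 0.322, 0.947, -0.0]
force: [-0.7, -0.1, -1.0]
grip_width: 0.303
grip_force: 0.0
```

```bash
python3 m.py|grep -v '^[0-9]*5* \['
python3 - <<'E'
from h import *
c=wrist();pickle.dump(c,open('w2.pkl','wb'));cv2.imwrite('pics/w2.png',c['color'][:,:,::-1]);P=meas(c)
C=(558.2,13.3)
for q,r,ce,a in blobs(P,24,36,C,190): 
    if a<2000: print(q,r,ce,a)
E
```

```text
[464.04  88.03 309.08] [-0.67 -0.07 -0.99] 5.8
yaw 52.4644856695588 tool ang 141.5612507317632 120.2122509868926
64 141.02541224082862 119.72439632329578 ((465.1232604980469, 88.60372924804688), (14.496498107910156, 15.165249824523926), 52.53274917602539) [318.46 206.19] 334
64 -129.0498143225632 119.63597746742649 ((482.829833984375, -79.60912322998047), (14.904923439025879, 15.621564865112305), 44.0241813659668) [173.96 338.18] 283
64 50.86975486869474 119.27307993908789 ((633.4714965820312, 105.82172393798828), (15.837178230285645, 15.325759887695312), 4.145021438598633) [453.51 345.26] 277
64 -39.275940066605536 119.58563688289146 ((650.77197265625, -62.404388427734375), (14.915787696838379, 16.004459381103516), 84.24525451660156) [310.49 451.11] 219
50 -172.78544550194033 67.79610990389504 ((490.9406433105469, 4.785808563232422), (84.47692108154297, 33.31840515136719), 7.75033712387085) [255.39 278.94] 3189
50 -131.03519450884903 117.63649633669355 ((480.968994140625, -75.43396759033203), (15.370377540588379, 7.209226608276367), 19.306133270263672) [180.64 325.82] 119
50 52.8181
[... 1311 characters left out ...]
9 192.51515152] 33
[396.73780977  -7.69737015  26.06052907] ((396.81011962890625, -7.802021026611328), (16.445383071899414, 16.127111434936523), 51.176361083984375) [181.03470032 199.32492114] 317
[554.07701914 178.82754472  24.53137566] ((554.1228637695312, 178.1441650390625), (5.453362464904785, 7.711221218109131), 27.38028907775879) [463.07142857 211.71428571] 28
[551.60247299 170.15478221  24.59495834] ((551.6947631835938, 170.31275939941406), (6.691769123077393, 4.844442367553711), 69.8230972290039) [453.04 215.4 ] 25
[556.20498087  79.96067893  30.60313046] ((555.2275390625, 80.35371398925781), (28.892784118652344, 28.85773468017578), 26.315921783447266) [372.12189349 279.48639053] 845
```

View pics/w2.png

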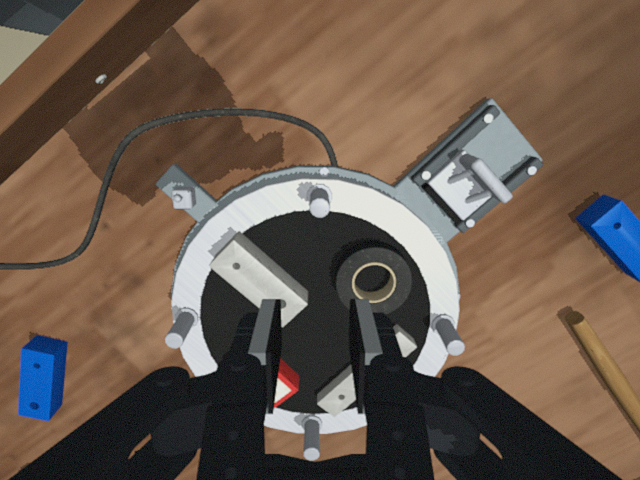

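The guide block's centre is at 187.1° with its long axis at 187.7°, and the pointer is at 187.4°, so the alignment is good. Next is the brake; I'll check the clearance to the oil can first.

Run:
```python
from h import *
np.set_printoptions(precision=2,suppress=True)
a=pickle.load(open('scene.pkl','rb'));b=pickle.load(open('side.pkl','rb'))
print('spout',ray(a,230,158,196),ray(b,303,262,196),ray(b,303,262,180))
P=meas(a)
t=P[155:225,210:245].reshape(-1,3);t=t[(t[:,2]>15)&(t[:,2]<230)&(abs(t[:,1]-431)<80)&(abs(t[:,0]-546)<60)]
for z in range(20,220,25):
  k=t[abs(t[:,2]-z)<12]
  if len(k):print(z,k.min(0),k.max(0),len(k))
s=sense();print(s['joints'],s['eef_pos'])
goto((528,241,250),7.5);goto((528,241,110),7.5);goto((528,241,250),187.5)
```

```text
spout [570.17 421.41 196.  ] [576.07 427.73 196.  ] [575.83 389.37 180.  ]
20 [512.92 401.69  15.24] [570.6  455.57  31.91] 100
45 [513.94 402.58  33.25] [571.09 454.2   56.95] 151
70 [513.94 404.18  58.02] [574.42 460.16  81.9 ] 183
95 [528.26 409.26  83.12] [559.63 446.69 105.92] 87
120 [540.83 428.67 108.69] [552.57 442.11 131.78] 27
145 [544.45 429.42 134.71] [553.66 440.24 156.04] 19
170 [551.77 422.22 158.39] [569.05 434.27 180.88] 15
195 [566.07 417.63 183.6 ] [577.29 425.26 197.53] 9
[-0.06  0.19  1.64 -0.    1.31 -0.98] [463.91  87.99 308.31]
off cm [ 4.23 16.05  5.81] rotz 44.96607780320102 yaw0 52.466077803201024
off cm [ 4.19 16.08 19.81] rotz 44.96607780320102 yaw0 52.466077803201024
off cm [ 4.23 16.05  5.81] rotz -135.03392219679898 yaw0 52.466077803201024
```

>>> step_arm --plan '[{"offset": [4.2, 16.1, 0], "rot": [0, 0, 45], "gripper": 0}, {"offset": [4.2, 16.1, 0], "rot": [0, 0, 45], "gripper": 0}, {"offset": [4.2, 16.1, 0], "rot": [0, 0, 45], "gripper": 0}, {"offset": [4.2, 16.1, 4], "rot": [0, 0, 45], "gripper": 0}, {"offset": [4.2, 16.1, 8], "rot": [0, 0, 45], "gripper": 0}, {"offset": [4.2, 16.1, 12], "rot": [0, 0, 45], "gripper": 0}, {"offset": [4.2, 16.1, 15], "rot": [0, 0, 45], "gripper": 0}, {"offset": [4.2, 16.1, 17], "rot": [0, 0, 45], "gripper": 0}, {"offset": [4.2, 16.1, 18], "rot": [0, 0, 45], "gripper": 0}, {"offset": [4.2, 16.1, 18], "rot": [0, 0, 45], "gripper": 0}]'

```text
time_s: 6.9
eef_pos: [528.4, 241.0, 128.1]
ee_rot: [-0.001, 0.66, 0.752, -0.001]
force: [-0.3, -0.9, 0.6]
grip_width: 0.001
grip_force: 0.0
```

Run:
```python
from h import *
np.set_printoptions(precision=1,suppress=True)
c=wrist();s=c['s'];P=meas(c);print(s['eef_pos'],s['grip_width'],s['force'])
goto((528,241,111),7.5)
m=(P[...,2]>20)&(P[...,2]<100)
# in base radial/tangential coords
u=np.array([np.cos(np.radians(97.5)),np.sin(np.radians(97.5))]);C=np.array([558.05,13.1])
r=(P[...,:2]-C)@u; w=(P[...,:2]-C)@np.array([u[1],-u[0]])
k=m&(r>180)&(abs(w)<35)
for z in range(20,110,8):
  j=k&(abs(P[...,2]-z)<4)
  if j.sum()>5: print(z,j.sum(),np.percentile(r[j],[1,25,50,75,99]),np.percentile(w[j],[1,99]))
cv2.imwrite('pics/w3.png',c['color'][:,:,::-1])
```

```text
[528.4 241.  128.1] 0.0011346811038641792 [-0.3 -0.9  0.6]
off cm [-0.  -0.1  1.9] rotz -0.02945122171490766 yaw0 7.470548778285087
20 4260 [181.  196.8 210.9 226.2 238.9] [-33.8  34.7]
28 109 [191.8 198.  198.8 199.8 231.8] [-30.6  32.8]
36 59 [196.4 198.1 198.7 199.1 199.7] [19.3 22.4]
44 7 [196.8 197.8 198.1 198.4 198.6] [21.3 22.5]
60 379 [234.8 235.7 239.2 239.5 240. ] [-12.8  11.1]
68 904 [234.7 235.4 236.1 239.4 240.1] [-14.   12.6]
76 1030 [234.7 235.4 237.4 239.4 240.1] [-14.1  12.6]
84 1134 [234.7 235.5 238.9 239.4 240.1] [-14.   12.7]
92 1428 [217.9 230.5 237.8 239.6 240.8] [-15.3  14.8]
100 1025 [222.9 235.5 240.2 240.8 242.4] [-24.3  26.5]
```

View pics/w3.png

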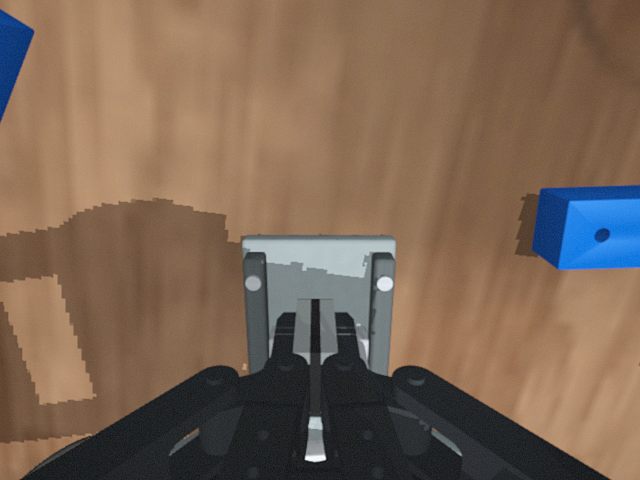

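The fingers are shut and centred over the brake guide, at about (315,330), outside the tongue. I'll lower them and push inward.

>>> step_arm --plan '[{"offset": [0, 0, 1.2], "rot": [0, 0, 0], "gripper": 0}, {"offset": [0, 0, 2.2], "rot": [0, 0, 0], "gripper": 0}, {"offset": [0, 0, 2.2], "rot": [0, 0, 0], "gripper": 0}, {"offset": [-1.0, 0, 2.2], "rot": [0, 0, 0], "gripper": 0}, {"offset": [-1.6, 0, 2.2], "rot": [0, 0, 0], "gripper": 0}, {"offset": [-2.0, 0, 2.2], "rot": [0, 0, 0], "gripper": 0}, {"offset": [-2.3, 0, 2.2], "rot": [0, 0, 0], "gripper": 0}, {"offset": [-2.6, 0, 2.2], "rot": [0, 0, 0], "gripper": 0}, {"offset": [-2.9, 0, 2.2], "rot": [0, 0, 0], "gripper": 0}, {"offset": [-3.2, 0, 2.2], "rot": [0, 0, 0], "gripper": 0}, {"offset": [-3.5, 0, 2.2], "rot": [0, 0, 0], "gripper": 0}, {"offset": [-3.5, 0, 2.2], "rot": [0, 0, 0], "gripper": 0}]'

```text
time_s: 8.15
eef_pos: [533.7, 206.1, 107.9]
ee_rot: [0.0, 0.66, 0.752, -0.0]
force: [-0.0, -0.0, 0.1]
grip_width: -0.004
grip_force: 0.0
```

>>> step_arm --plan '[{"offset": [-0.2, 0, 0], "rot": [0, 0, 0], "gripper": 0}, {"offset": [-0.3, 0, 0], "rot": [0, 0, 0], "gripper": 0}, {"offset": [-0.3, 0, 0], "rot": [0, 0, 0], "gripper": 0}]'

```text
time_s: 8.45
eef_pos: [533.8, 204.3, 107.8]
ee_rot: [-0.001, 0.66, 0.752, 0.001]
force: [0.9, 8.4, 0.5]
grip_width: 0.002
grip_force: 3.9
```

>>> step_arm --plan '[{"offset": [-0.15, 0, 0], "rot": [0, 0, 0], "gripper": 0}, {"offset": [-0.3, 0, 0], "rot": [0, 0, 0], "gripper": 0}, {"offset": [-0.3, 0, 0], "rot": [0, 0, 0], "gripper": 0}]'

```text
time_s: 8.75
eef_pos: [533.8, 203.7, 107.9]
ee_rot: [-0.002, 0.66, 0.752, 0.002]
force: [-1.6, 24.2, 0.6]
grip_width: -0.003
grip_force: 12.1
```

>>> step_arm --plan '[{"offset": [0.5, 0, 0], "rot": [0, 0, 0], "gripper": 0}, {"offset": [2, 0, 0], "rot": [0, 0, 0], "gripper": 0}, {"offset": [3, 0, 0], "rot": [0, 0, 0], "gripper": 0}, {"offset": [3, 0, -3], "rot": [0, 0, 0], "gripper": 0}, {"offset": [3, 0, -8], "rot": [0, 0, 0], "gripper": 0}, {"offset": [0, 0, -13], "rot": [0, 0, 0], "gripper": 0}, {"offset": [-4, 0, -18], "rot": [0, 0, 0], "gripper": 0}, {"offset": [-8, 0, -21], "rot": [0, 0, 0], "gripper": 0}, {"offset": [-10, 0, -21], "rot": [0, 0, 0], "gripper": 0}, {"offset": [-10, 0, -21], "rot": [0, 0, 0], "gripper": 0}, {"offset": [-10, 0, -21], "rot": [0, 0, 0], "gripper": 0}]'

```text
time_s: 9.85
eef_pos: [547.4, 101.4, 317.7]
ee_rot: [-0.0, 0.66, 0.751, -0.0]
force: [0.1, 1.0, 0.8]
grip_width: -0.002
grip_force: 0.0
```

Run:
```python
from h import *
np.set_printoptions(precision=1,suppress=True)
c=wrist();P=meas(c);print(c['s']['eef_pos'],c['s']['time_s']);C=np.array([558.05,13.1])
cv2.imwrite('pics/w4.png',c['color'][:,:,::-1])
for lo,hi in((64,76),(51,60),(23,30)):
  for q_,r,ce,a in blobs(P,lo,hi,C,225 if lo>30 else 180,60):
    d=np.array(r[0])-C;print(lo,np.degrees(np.arctan2(d[1],d[0]))%360,np.hypot(*d),np.array(r[0]),np.array(r[1]),r[2],ce,a)
```

```text
[547.4 101.4 317.7] 9.85
64 140.81718955702942 119.38220304547524 [465.5  88.5] [15.2 15.2] 51.0203742980957 [210.3 203.5] 334
64 50.81203410780923 119.66362386164244 [633.7 105.8] [15.2 15. ] 54.10612487792969 [425.5 209.4] 325
51 97.43527121124974 175.40665795142448 [535.4 187. ] [43.4  9.9] 7.452456951141357 [315.1  84. ] 854
51 138.50854003271147 119.70696077872157 [468.4  92.4] [ 5.9 15.2] 52.69536209106445 [218.3 195.1] 69
51 53.05749355868598 119.69132901954943 [630.  108.8] [15.2  6.3] 52.16612243652344 [417.4 200.8] 70
51 187.06650605228998 67.9617743892457 [490.6   4.7] [84.2 33.5] 8.408113479614258 [237.2 294.7] 3240
23 97.36275095418199 153.26279052977557 [538.4 165.1] [47.7 36.6] 8.385499000549316 [315.1 114.2] 1937
23 97.76760462002879 15.07921601322268 [556.  28.] [268.6 238. ] 7.725412845611572 [322.3 234.9] 14930
23 130.2460493982321 78.07723240288203 [507.6  72.7] [28.  15.6] 74.34884643554688 [268.3 214.6] 165
23 102.41868436380861 65.27714158542035 [544.   76.8] [15.6 11. ] 79.66258239746094 [309.2 218.4] 69
23 55.88114196661884 75.6514424652336 [600.5  75.7] [21.
[... 257 characters left out ...]
525634 56.51326518338319 [593.8  56.8] [19.2 35. ] 82.83242797851562 [360.4 247.7] 162
23 97.31193671566724 16.762898316491448 [555.9  29.7] [53.5 29.7] 12.373826026916504 [315.1 264.8] 367
23 36.366279811746544 43.08796361917798 [592.7  38.6] [18.6 18.4] 25.78440284729004 [354.2 264.5] 84
23 345.00095943007005 27.43758969746181 [584.6   6. ] [24.3 50.4] 31.348054885864258 [342.5 293.6] 283
23 187.54548559095025 162.60938307445423 [396.8  -8.3] [17.  16.5] 51.07304382324219 [143.7 281. ] 263
23 231.78228586982382 82.84960312796737 [506.8 -52. ] [28.2 30.9] 3.767261505126953 [254.1 337. ] 233
23 316.71993521688734 93.96080201058838 [626.5 -51.3] [17.9 12.7] 10.531909942626953 [375.5 350. ] 78
```

View pics/w4.png

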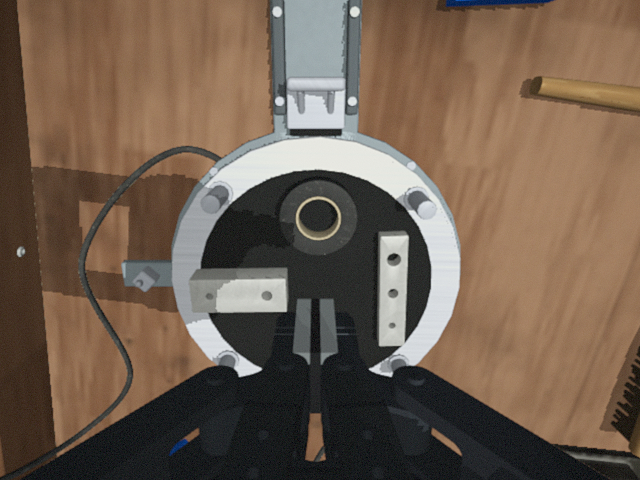

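The final view shows the block at (239,290) in line with the pointer at (145,281). The brake pad, near (315,132), is against the rim. The shoe's inner edge measures about 135 mm from the axis, which is the disc's radius, and it resisted firmly at 24 N.

```bash
python3 -c "
from rig import *
print(finish_job())"
```

```text
the job is handed in; nothing more can be done
None
```

The turntable is turned so the guide block lies within about 0.5° of the pointer, the brake is pushed home against the edge, the robot touched nothing else, and the job was handed in at about 10 s.

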